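# Balance the swing-out rotor

## Robot

A 7-joint arm with a two-finger parallel gripper is mounted at the origin on the work surface; the furniture and walls round the work are solid. World frame = base frame: x ahead of the robot, y to its left, z up, the work surface at z = 0. Lengths are in m, angles in rad, forces in N, time in s.
With the tool pointing down it reaches from about 0.4 to 0.9 m from the base axis. Payload 5.5 kg.
Tool frame: the origin (TCP) lies on the centre line of the jaws, within the pads' length; the fingertips stand 8 mm ahead of it and the grasp point (between the pads) lies 11 mm behind it; x points along the fingers, z is the direction in which the jaws open and shut, and the axes are right-handed (so a half turn about x gives the same grasp; the last joint's range is limited). The gripper opens to 92 mm and grips with 3 to 60 N. Pads are 19 mm wide; open, the fingers measure 130 mm over their backs; the gripper's body (75 mm by 190 mm) begins 47 mm behind the grasp point.
Start: joints at [1.485, 0.501, -0.427, 1.55, 0.221, 1.138, -0.21], TCP at [0.222, -0.611, 0.214] pointing down, gripper open.
Joint ranges: [-2.88, 2.88], [-0.31, 2.03], [-1.54, 1.56], [0.2, 2.42], [-1.41, 4.55], [0.19, 2.02], [-2.57, 2.57]. Speed limits (rad/s): [2.57, 2.57, 3.14, 3.14, 3.14, 3.14, 3.14].

## Interface

Orientations are given as [roll, pitch, yaw] about the fixed x, y, z axes, in that order (R = Rz(yaw) Ry(pitch) Rx(roll)).
In Python, from workcell import bot gives the robot as it stands. The module is installed in compiled form; this text tells all that it offers.
- The arm moves only by the tool send_rows, never from a script. Its argument "series" is a list of rows, each a list of 5 numbers: the opening in per cent of the stroke, from 0 (shut) to 100 (fully open), then the shift along the world's x, y, z in cm, then the turn about the world's z in rad. In form: [[hand, tx, ty, tz, yaw], ...]. A call has 1 to 8 rows; each row shifts and turns the pose as measured when the row begins; what a row does not reach is not made up. A row lasts 1/10 s, in which the tool goes at most 50 mm and 8.59 degrees, less where a joint would pass 70% of its speed; a pose out of reach is approached as far as the arm can. A call is refused whole if a number of a shift passes 5 or a number of a turn 0.15, either way. A call with a gripper value outside its range is refused whole. The fingers move at their own pace and stop on an object; "grip_force" is the grip in N (left out, the last holds). Time passes only in rows, so rows that do not move let the fingers close. It gives the time, the measured TCP pose, the force and the opening at its end, in the units of the state.
- bot.get_state(): the state, without advancing time (a new reading comes with each control period).
- bot.get_image(name): name is "side" or "top"; returns (picture, depth): 384x512x3 uint8, red, green, blue; 384x512 float32, m along the optical axis (not along the pixel's ray), 0 where there is no reading.
- bot.camera_info(name): a dict with "mtx" (3x3 intrinsics, pixels), "pose" (4x4, takes a point from camera to world coordinates). Camera axes: x right, y up, looking along -z (the intrinsics and any distortion apply to the point x, -y, -z); pixel columns grow to the right and rows downward; lengths in m; the calibration is good to about 2 mm. A picture is of the moment at which its call begins. camera_info takes no time and is no camera call.
- bot.close_job(): hands the job in, once; it reports no verdict.
Trained networks look in the newest picture that a camera, given by its name, has taken for a name from the list of things; names that differ only in an ending like _2 or _b are one class to them, and where a whole thing is asked for, a point or a joint stands for the part that bears it (a point fixed in the world has none). Each returns a list of dicts, best first, with "score" (0 to 1); they miss things now and then, are a little off and sometimes report something else, mostly with a low value. They report only what shows in the picture. A call takes as long as a camera call.
- bot.cut_out(camera, query): "region" (384x512 bool, what is visible of it) and "extent" ([centre column, centre row, width, height] in pixels, round what is visible of it).
- bot.pinpoint(camera, query): "point" ([column, row] in pixels: a listed point, or the origin of a listed thing).
The state is a dict: "time": time; "q": joint angles; "joint_velocities": joint speeds; "tau": joint torques, N m; "eef_pos": TCP position; "eef_rot": TCP orientation; "contact_force": force on the tool from outside, world axes, zero at the start; "ft_torque": the same for the moment, N m; "grip_width": opening from 0.0 (shut) to 1.0 (fully open).
Only numpy, scipy, OpenCV 4.12 (cv2) and the standard library are available. Lean on these libraries where they do the work, as an engineer would, in place of code of your own. Each camera call takes 0.05 s, during which the arm holds its last target. There are 200 camera calls.

## Task

Balance the centrifuge rotor on its stand: for each of the three tube carriers already in it, find the carrier on the bench that holds the same number and kind of tubes and set it down gently, not dropped, in the empty bucket directly opposite its match, standing upright on the bucket floor. Do not shift the three that are already loaded, and leave the two carriers that match none of them standing where they are on the bench.

Things in the scene. Friction and masses are not known exactly. Their poses are not given: they have to be found in the camera images.
- rotor: Fixed swing-out rotor, 210 mm wide, six upright steel buckets round a hub (nut to z 78 mm). Origin: rotor axis at bench level, z up. Bucket axes 76 mm from it at 0, 60, 120, 180, 240, 300 deg from its x axis. Bucket floor z = 28 mm, mouth z = 66 mm; inside 47 mm wide, flaring to 54 mm at the mouth. Every second bucket is loaded, three are empty. A seated carrier has its underside at z = 28 mm.
- seated_one: Already standing in a bucket of the rotor. Upright dark grey tube carrier, 40 mm across, deck 76 mm above its foot; foot tapers to 26 mm over the lowest 10 mm. Grip it round the body 60 to 68 mm above the foot. Origin: centre of underside, z up; yaw does not matter. Holds ONE fat tube: a single white cap 31 mm across in the middle, its top 95 mm above the foot. 160 g.
- seated_two: Already standing in a bucket of the rotor. Upright dark grey tube carrier, 40 mm across, deck 76 mm above its foot; foot tapers to 26 mm over the lowest 10 mm. Grip it round the body 60 to 68 mm above the foot. Origin: centre of underside, z up; yaw does not matter. Holds TWO tubes side by side: two white caps 16 mm across, tops 102 mm above the foot. 140 g.
- seated_four: Already standing in a bucket of the rotor. Upright dark grey tube carrier, 40 mm across, deck 76 mm above its foot; foot tapers to 26 mm over the lowest 10 mm. Grip it round the body 60 to 68 mm above the foot. Origin: centre of underside, z up; yaw does not matter. Holds FOUR slim tubes in a square: four white caps 12 mm across, tops 91 mm above the foot. 130 g.
- loose_one: Standing on the bench. Upright dark grey tube carrier, 40 mm across, deck 76 mm above its foot; foot tapers to 26 mm over the lowest 10 mm. Grip it round the body 60 to 68 mm above the foot. Origin: centre of underside, z up; yaw does not matter. Holds ONE fat tube: a single white cap 31 mm across in the middle, its top 95 mm above the foot. 160 g.
- loose_two: Standing on the bench. Upright dark grey tube carrier, 40 mm across, deck 76 mm above its foot; foot tapers to 26 mm over the lowest 10 mm. Grip it round the body 60 to 68 mm above the foot. Origin: centre of underside, z up; yaw does not matter. Holds TWO tubes side by side: two white caps 16 mm across, tops 102 mm above the foot. 140 g.
- loose_four: Standing on the bench. Upright dark grey tube carrier, 40 mm across, deck 76 mm above its foot; foot tapers to 26 mm over the lowest 10 mm. Grip it round the body 60 to 68 mm above the foot. Origin: centre of underside, z up; yaw does not matter. Holds FOUR slim tubes in a square: four white caps 12 mm across, tops 91 mm above the foot. 130 g.
- loose_three: Standing on the bench. Upright dark grey tube carrier, 40 mm across, deck 76 mm above its foot; foot tapers to 26 mm over the lowest 10 mm. Grip it round the body 60 to 68 mm above the foot. Origin: centre of underside, z up; yaw does not matter. Has four holes but only THREE slim tubes: three white caps 12 mm across (tops at 91 mm) and one open black hole. 120 g.
- loose_empty: Standing on the bench. Upright dark grey tube carrier, 40 mm across, deck 76 mm above its foot; foot tapers to 26 mm over the lowest 10 mm. Grip it round the body 60 to 68 mm above the foot. Origin: centre of underside, z up; yaw does not matter. Has four holes and NO tubes: four black holes in the flat deck. 90 g.

How it is judged:
At the end, for the whole second after the job is handed in: The bench's one-, two- and four-tube carriers stand at rest, upright (0.12 rad), on the bucket floor (6 mm), each opposite its match (over 142 mm apart, 66 to 86 mm from the rotor axis); the loaded three still seated likewise; the other two upright within 40 mm of their start (z of loose_one in the frame of rotor between 0.022 and 0.034 m and horizontal distance between loose_one and rotor between 0.066 and 0.086 m and angle between each of loose_one, seated_one, loose_two, seated_two, loose_four, seated_four, loose_three, loose_empty's own z axis and vertical below 0.12 rad and linear speed of each of loose_one, seated_one, loose_two, seated_two, loose_four, seated_four below 0.02 m/s and horizontal distance between loose_one and seated_one above 0.142 m and z of seated_one in the frame of rotor between 0.022 and 0.034 m and horizontal distance between seated_one and rotor between 0.066 and 0.086 m and z of loose_two in the frame of rotor between 0.022 and 0.034 m and horizontal distance between loose_two and rotor between 0.066 and 0.086 m and horizontal distance between loose_two and seated_two above 0.142 m and z of seated_two in the frame of rotor between 0.022 and 0.034 m and horizontal distance between seated_two and rotor between 0.066 and 0.086 m and z of loose_four in the frame of rotor between 0.022 and 0.034 m and horizontal distance between loose_four and rotor between 0.066 and 0.086 m and horizontal distance between loose_four and seated_four above 0.142 m and z of seated_four in the frame of rotor between 0.022 and 0.034 m and horizontal distance between seated_four and rotor between 0.066 and 0.086 m and distance of each of loose_three, loose_empty from where it was at the start of the episode below 0.04 m); the robot touches nothing.
It fails at once if a carrier is dropped: it falls freely faster than 0.7 m/s (about 25 mm of fall) ((linear speed of loose_one above 0.7 m/s and contact force between loose_one and the fingers below 0.01 N) or (linear speed of loose_two above 0.7 m/s and contact force between loose_two and the fingers below 0.01 N) or (linear speed of loose_four above 0.7 m/s and contact force between loose_four and the fingers below 0.01 N)).
It fails at once if a carrier that was already in the rotor is moved by more than 25 mm (distance of any of seated_one, seated_two, seated_four from where it was at the start of the episode above 0.025 m).
It fails at once if a carrier without a match (three tubes, or empty) is moved by more than 40 mm (distance of any of loose_three, loose_empty from where it was at the start of the episode above 0.04 m).
It also fails if it takes over 96 s, if anything falls off the work surface, if the arm or the gripper's body presses on something with over 40 N, if the wrist force passes 120 N, or if a joint passes its speed limit or range.

## Working session

There is one attempt and no reset: what is moved stays moved. The work goes in short steps, Python scripts to look and compute and a tool call to move; the robot and the scene stay as the last step left them, time stands still between calls to the robot, and variables do not carry over. Pictures are saved under pics/ and viewed, about 12 in all and at most 16, crops included, and the job is handed in when it is done.

Besides the shell and the picture viewer there is one more tool, called after "Emit:" as name([rows], argument=value, ...), one row to a line, values as JSON. send_rows: Moves the arm, as the interface text tells. Its arguments: {"type":"object","properties":{"series":{"type":"array","items":{"type":"array","items":{"type":"number"}}},"grip_force":{"type":"number"}},"required":["series"]}

```bash
mkdir -p pics; cat > h.py <<'E'
from workcell import bot
import numpy as np, cv2
def shot(n):
    im,d=bot.get_image(n); return im,d
def save(im,f,s=1.5): cv2.imwrite('pics/'+f,cv2.resize(im,None,fx=s,fy=s)[:,:,::-1])
def toworld(cam,u,v,d):
    c=bot.camera_info(cam);K=np.array(c['mtx']);P=np.array(c['pose'])
    p=np.array([(u-K[0,2])/K[0,0]*d,-(v-K[1,2])/K[1,1]*d,-d,1.]);return (P@p)[:3]
def atz(cam,u,v,z):
    a=toworld(cam,u,v,0.);b=toworld(cam,u,v,1.);t=(z-a[2])/(b[2]-a[2]);return a+t*(b-a)
E
python3 - <<'E'
from h import *
for n in('top','side'):
    im,d=shot(n);save(im,n+'0.png')
    c=bot.camera_info(n);print({k:np.round(v,3).tolist() if k in('mtx','pose') else v for k,v in c.items()})
    for q in ['rotor','seated_one','seated_two','seated_four','loose_one','loose_two','loose_four','loose_three','loose_empty']:
        r=bot.pinpoint(n,q)
        print(n,q,[(np.round(x['point']).tolist(),round(x['score'],2),np.round(atz(n,*x['point'],0.028 if 'seat' in q else 0)[:2],3).tolist()) for x in r[:3]])
s=bot.get_state();print(s['time'],s['eef_pos'],s['eef_rot'],s['grip_width'])
E
```

```text
{'mtx': [[471.704, 0.0, 254.773], [0.0, 471.704, 195.54], [0.0, 0.0, 1.0]], 'pose': [[0.057, 0.973, -0.224, 0.193], [-0.998, 0.055, -0.013, -0.04], [-0.001, 0.225, 0.974, 1.349], [0.0, 0.0, 0.0, 1.0]]}
top rotor [([280.0, 196.0], 0.73, [0.505, -0.095]), ([379.0, 181.0], 0.25, [0.569, -0.387])]
top seated_one [([304.0, 220.0], 0.76, [0.433, -0.166])]
top seated_two [([260.0, 199.0], 0.62, [0.488, -0.039])]
top seated_four [([295.0, 172.0], 0.57, [0.573, -0.135])]
top loose_one [([134.0, 228.0], 0.67, [0.387, 0.32])]
top loose_two [([191.0, 223.0], 0.51, [0.411, 0.158])]
top loose_four [([163.0, 211.0], 0.69, [0.444, 0.241]), ([260.0, 200.0], 0.51, [0.491, -0.037])]
top loose_three []
top loose_empty [([380.0, 184.0], 0.79, [0.56, -0.388])]
{'mtx': [[462.119, 0.0, 248.938], [0.0, 462.119, 191.822], [0.0, 0.0, 1.0]], 'pose': [[-0.934, 0.236, -0.266, 0.136], [-0.356, -0.611, 0.707, 0.874], [0.004, 0.756, 0.655, 0.893], [0.0, 0.0, 0.0, 1.0]]}
side rotor [([251.0, 184.0], 0.94, [0.507, -0.126]), ([246.0, 194.0], 0.49, [0.503, -0.078])]
side seated_one [([274.0, 175.0], 0.51, [0.446, -0.159])]
side seated_two [([246.0, 196.0], 0.71, [0.488, -0.04])]
side seated_four [([232.0, 167.0], 0.84, [0.578, -0.149])]
side loose_one [([228.0, 311.0], 0.59, [0.397, 0.314]), ([275.0, 173.0], 0.56, [0.455, -0.202])]
side loose_two [([248.0, 254.0], 0.82, [0.416, 0.14])]
side loose_four [([220.0, 280.0], 0.55, [0.449, 0.239])]
side loose_three [([283.0, 146.0], 0.75, [0.478, -0.349])]
side loose_empty [([264.0, 136.0], 0.69, [0.556, -0.383])]
1.0 [ 0.22217378 -0.61084357  0.21364007] [ 0.51411797  1.57075361 -0.70786277] 0.9981050570262232
```

View pics/top0.png

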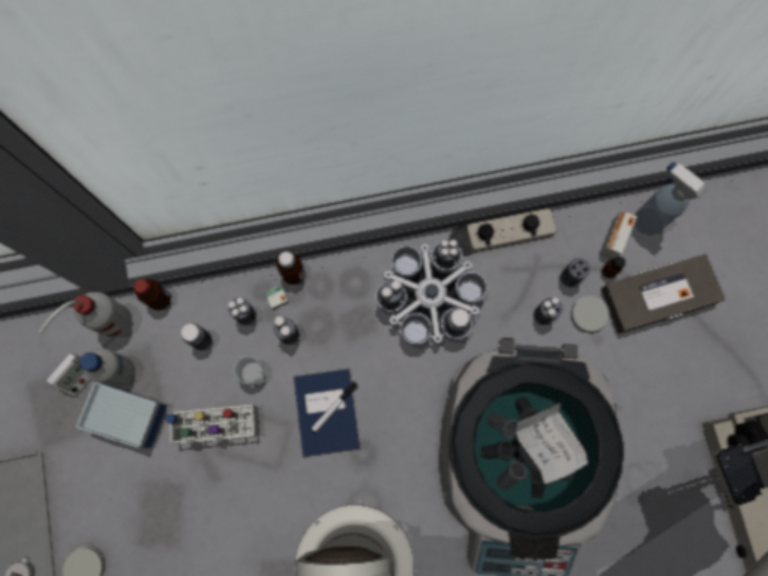

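View pics/side0.png

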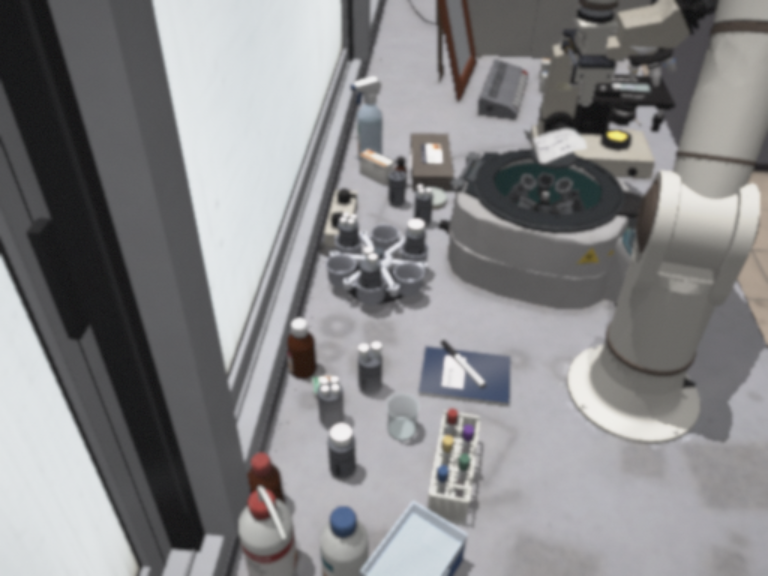

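The top view shows the rotor at about (432,292), with carriers at (195,336), (240,310), (286,330), (548,310) and (576,270). The side view shows the same layout, with the window wall behind. I'll zoom in to tell the tube counts apart and measure from the depth data.

```bash
python3 - <<'E'
from h import *
from scipy.spatial.transform import Rotation as Ro
im,d=shot('top');im2,d2=shot('side')
a=np.hstack([cv2.resize(im[165:260,110:220],None,fx=3.5,fy=3.5,interpolation=2),cv2.resize(im[155:250,240:350],None,fx=3.5,fy=3.5,interpolation=2)])
b=np.hstack([cv2.resize(im2[220:330,180:300],(385,300)),cv2.resize(im2[110:220,200:320],(385,300))])
w=min(a.shape[1],b.shape[1]);cv2.imwrite('pics/crop.png',np.vstack([a[:290,:w],b[:,:w]])[:,:,::-1])
def cloud(n,d):
    v,u=np.mgrid[:384,:512];c=bot.camera_info(n);K=c['mtx'];P=np.array(c['pose'])
    p=np.stack([(u-K[0,2])/K[0,0]*d,-(v-K[1,2])/K[1,1]*d,-d],-1)
    return p@P[:3,:3].T+P[:3,3]
C={'top':cloud('top',d),'side':cloud('side',d2)};np.savez('c0.npz',**C,topi=im,sidei=im2)
for n,(x,y) in dict(l1=(.39,.317),l2=(.413,.15),l4=(.446,.24),e=(.557,-.386),t=(.478,-.349),s1=(.44,-.163),s2=(.488,-.04),s4=(.575,-.142)).items():
    for c in C:
        p=C[c].reshape(-1,3);m=(np.hypot(p[:,0]-x,p[:,1]-y)<.035)&(p[:,2]>.0+(.095 if n[0]=='s' else .068))&(p[:,2]<.14)
        q=p[m];print(n,c,m.sum(),np.round(q.mean(0),4),'mid',np.round((np.percentile(q,3,0)+np.percentile(q,97,0))/2,4),'ext',np.round(np.ptp(q,0),3))
# height grid max, 2.5cm
p=np.vstack([C[c].reshape(-1,3) for c in C]);
H=np.zeros((18,44),int)
for X,Y,Z in p:
    i=int((X-.3)//.025);j=int((.5-Y)//.025)
    if 0<=i<18 and 0<=j<44: H[i,j]=max(H[i,j],Z*100)
print('cols y from .5 step -.025; rows x from .3')
for i in range(18): print('%.3f'%(.3+.025*i),' '.join('%2d'%k for k in H[i]))
s=bot.get_state();R=Ro.from_euler('xyz',s['eef_rot']).as_matrix();print(np.round(R,3),s['q'])
E
```

```text
l1 top 174 [0.3899 0.3165 0.0868] mid [0.3905 0.3175 0.0852] ext [0.037 0.038 0.03 ]
l1 side 313 [0.392  0.3258 0.0855] mid [0.3928 0.3237 0.0831] ext [0.04  0.037 0.03 ]
l2 top 176 [0.4111 0.1526 0.0841] mid [0.4115 0.1534 0.0873] ext [0.037 0.039 0.037]
l2 side 248 [0.4121 0.1592 0.0852] mid [0.4125 0.1581 0.0866] ext [0.04  0.036 0.036]
l4 top 168 [0.4435 0.2382 0.0804] mid [0.4435 0.2388 0.081 ] ext [0.04  0.039 0.026]
l4 side 233 [0.4454 0.245  0.0816] mid [0.4463 0.2422 0.0813] ext [0.04  0.039 0.026]
e top 164 [ 0.5557 -0.3843  0.0749] mid [ 0.5555 -0.3849  0.0745] ext [0.04  0.039 0.014]
e side 82 [ 0.5563 -0.3816  0.0748] mid [ 0.5566 -0.3841  0.0744] ext [0.04  0.048 0.012]
t top 173 [ 0.4766 -0.3325  0.0792] mid [ 0.4773 -0.3337  0.0817] ext [0.04  0.038 0.027]
t side 103 [ 0.4783 -0.3262  0.0801] mid [ 0.4786 -0.3291  0.0809] ext [0.039 0.036 0.025]
s1 top 178 [ 0.4378 -0.1601  0.1143] mid [ 0.4391 -0.1616  0.1116] ext [0.039 0.038 0.032]
s1 side 166 [ 0.4407 -0.1543  0.1125] mid [ 0.441  -0.1569  0.1109] ext [0.038 0.039 0.031]
s2 top 182 [ 0.4832 -0.0382  0.1118] mid [ 
[... 2308 characters left out ...]
  0  0  0  0  0  0  0  0  0  0  0  0  0  0  0  0 38 70 70 69 68 67 14  9  8  8  8  8  4  6  6  4  3  0  0  0  5  6 13 21 21  0
0.675  0  0  0  0  0  0  0  0  0  0  0  0  0  0  0  0  0  0  0  0  0  0 66 67 67 66 65 60 14  8  8  8  8  8  0  0  0  0  5  5 21 21 21  0
0.700  0  0  0  0  0  0  0  0  0  0  0  0  0  0  0  0  0  0  0  0  0  0  0  0  0  0 65 65 64 63 62 14 14  8  8  8  8  8  0  0 21 21 12  0
0.725  0  0  0  0  0  0  0  0  0  0  0  0  0  0  0  0  0  0  0  0  0  0  0  0  0  0  0  0  0  0 62 61 61 60 59 15 13  8  8  8  8  5  0  0
[[ 0.     0.94   0.342]
 [-0.     0.342 -0.94 ]
 [-1.     0.     0.   ]] [ 1.4852216   0.50087787 -0.42700605  1.55039804  0.22077822  1.13828315
 -0.21028561]
```

View pics/crop.png

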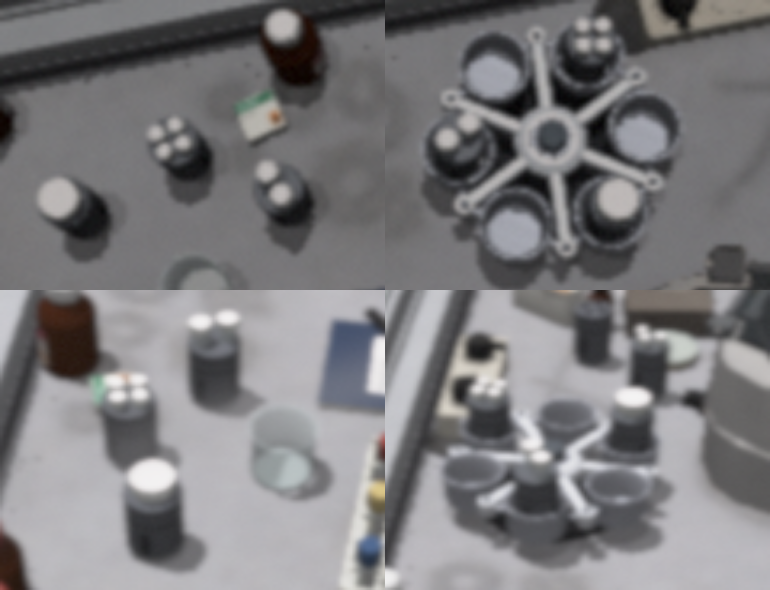

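Crop: the rotor holds two tubes (left), four (top) and one (right). On the bench, left to right, are one, four and two tubes; the three-tube and empty carriers are to the right of the rotor. Averaging both cameras puts the rotor axis at (0.498,-0.1105) with a phase of 40°. The targets are one → (0.556,-0.062), two → (0.511,-0.185) and four → (0.427,-0.0845). A jaw line of 110°, which is the current yaw, clears everything.

Emit:
send_rows([
  [70,0,0,5,0],
  [70,2.5,3.5,2,0],
  [70,3,3.9,0.5,0],
  [70,3,3.9,0.5,0],
  [70,3,3.9,0,0],
  [70,3,3.9,0,0],
  [70,3,3.9,0,0],
  [70,3,3.9,0,0],
], grip_force=25)

```text
time: 1.9
eef_pos: [0.4229, -0.3412, 0.296]
eef_rot: [-0.378, 1.566, -1.619]
contact_force: [-0.2, -1.5, -0.2]
grip_width: 0.701
```

Emit:
send_rows([
  [70,0,5,0,0],
  [70,0,5,0,0],
  [70,0,5,0,0],
  [70,0,5,0,0],
  [70,0,5,0,0],
  [70,0,5,0,0],
  [70,0,5,0,0],
  [70,0,5,0,0],
])

```text
time: 2.7
eef_pos: [0.4259, 0.0589, 0.2979]
eef_rot: [0.438, 1.558, -0.799]
contact_force: [1.3, 0.0, -1.0]
grip_width: 0.701
```

Emit:
send_rows([
  [70,-0.5,4,-2,0],
  [70,-0.3,4,-2.5,0],
  [70,-0.3,3,-3,0],
  [70,0,0,-4,0],
  [70,0,0,0,0],
])

```text
time: 3.2
eef_pos: [0.4148, 0.182, 0.1837]
eef_rot: [0.889, 1.548, -0.336]
contact_force: [-1.2, -1.0, -0.7]
grip_width: 0.697
```

Emit:
send_rows([
  [70,-0.3,-2.65,0,0],
  [70,0,0,0,0],
  [70,0,0,0,0],
])

```text
time: 3.5
eef_pos: [0.4127, 0.1564, 0.1868]
eef_rot: [0.968, 1.547, -0.254]
contact_force: [-0.1, -0.6, 0.2]
grip_width: 0.697
```

```bash
cat >> h.py <<'E'
from scipy.spatial.transform import Rotation as Ro
def st():
    s=bot.get_state();R=Ro.from_euler('xyz',s['eef_rot']).as_matrix()
    print('t',round(s['time'],2),'p',np.round(s['eef_pos'],4),'x',np.round(R[:,0],3),'jaw',round(np.degrees(np.arctan2(R[1,2],R[0,2])),1),'F',np.round(s['contact_force'],1),'g',round(s['grip_width'],3),'q',np.round(s['q'],2));return s
E
python3 - <<'E'
from h import *
st();im,d=shot('top');im2,d2=shot('side')
save(np.hstack([im[130:290,100:260],im2[150:310,160:320]]),'g1.png',2.5)
E
```

```text
t 3.5 p [0.4127 0.1564 0.1868] x [ 0.023 -0.006 -1.   ] jaw -70.1 F [-0.1 -0.6  0.2] g 0.697 q [ 0.51  0.24 -1.05  2.08  0.28  0.94 -1.91]
```

View pics/g1.png

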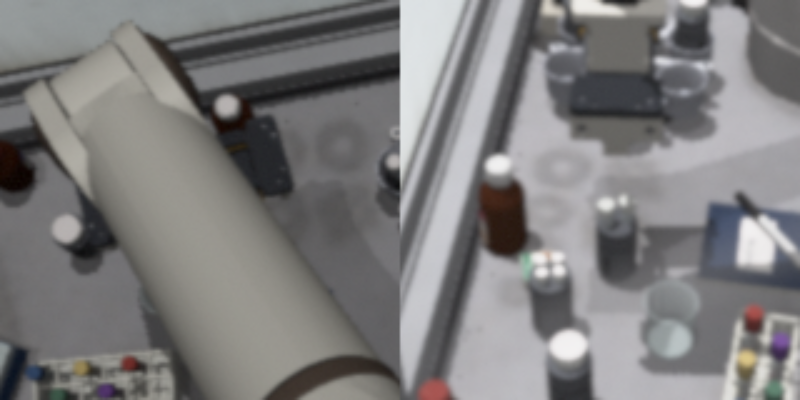

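Emit:
send_rows([
  [70,0,0,-4,0],
  [70,0,0,-2.5,0],
  [70,0,0,0,0],
])

```text
time: 3.9
eef_pos: [0.4172, 0.1568, 0.1238]
eef_rot: [1.035, 1.538, -0.191]
contact_force: [-0.3, -0.1, -0.2]
grip_width: 0.698
```

```bash
python3 - <<'E'
from h import *
s=st();im,d=shot('top');im2,d2=shot('side')
def proj(n,p):
    c=bot.camera_info(n);q=np.linalg.inv(c['pose'])@np.r_[p,1];K=c['mtx'];return np.round([K[0,2]-K[0,0]*q[0]/q[2],K[1,2]+K[1,1]*q[1]/q[2]]).astype(int)
for n,i in(('top',im),('side',im2)):
    print(n,proj(n,s['eef_pos']))
save(im2[130:290,130:320],'g2.png',4)
E
```

```text
t 3.9 p [0.4172 0.1568 0.1238] x [ 0.032 -0.006 -0.999] jaw -70.3 F [-0.3 -0.1 -0.2] g 0.698 q [ 0.4   0.36 -0.96  2.14  0.44  0.82 -2.06]
top [185 213]
side [244 224]
```

View pics/g2.png

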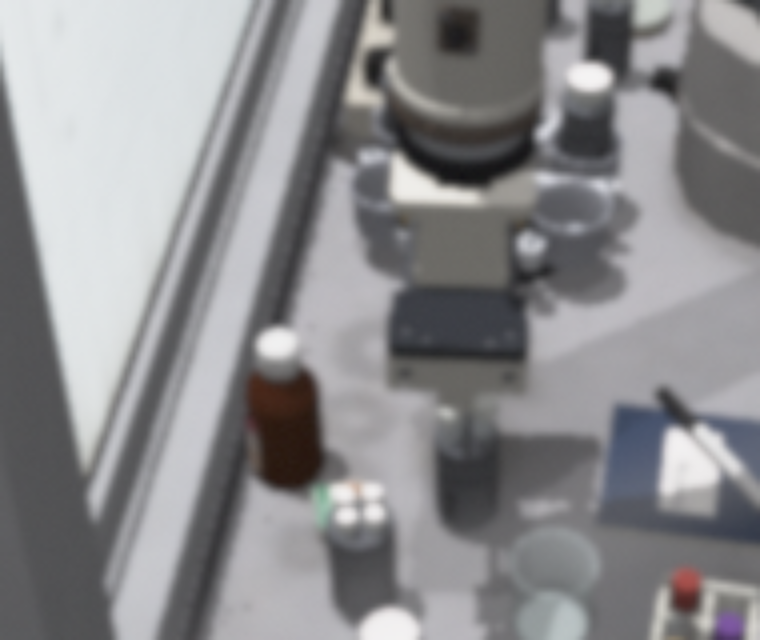

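Emit:
send_rows([
  [70,-0.6,-0.1,-0.5,0],
  [70,-0.2,0,-3,0],
  [70,-0.2,0,-3,0],
  [70,0,0,0,0],
])

```text
time: 4.4
eef_pos: [0.4129, 0.1581, 0.0649]
eef_rot: [1.149, 1.524, -0.079]
contact_force: [-0.3, -1.0, -0.7]
grip_width: 0.7
```

```bash
python3 -c "
from h import *
st()"
```

```text
t 4.4 p [0.4129 0.1581 0.0649] x [ 0.047 -0.004 -0.999] jaw -70.4 F [-0.3 -1.  -0.7] g 0.7 q [ 0.29  0.45 -0.85  2.2   0.59  0.69 -2.21]
```

Emit:
send_rows([
  [70,-0.1,-0.2,-0.9,0],
  [70,0,0,0,0],
  [20,0,0,0,0],
  [20,0,0,0,0],
  [20,0,0,0,0],
  [20,0,0,0,0],
])

```text
time: 5.0
eef_pos: [0.4159, 0.1571, 0.0607]
eef_rot: [1.182, 1.516, -0.046]
contact_force: [0.3, 0.2, -1.3]
grip_width: 0.41
```

```bash
python3 -c "
from h import *
st()"
```

```text
t 5.0 p [0.4159 0.1571 0.0607] x [ 0.055 -0.003 -0.998] jaw -70.4 F [ 0.3  0.2 -1.3] g 0.41 q [ 0.28  0.45 -0.84  2.2   0.61  0.67 -2.22]
```

```bash
python3 - <<'E'
from h import *
im2,d2=shot('side');s=st()
save(im2[170:290,160:320],'g3.png',5)
E
```

```text
t 5.05 p [0.4158 0.1571 0.0606] x [ 0.055 -0.002 -0.998] jaw -70.4 F [ 0.  -0.4 -1. ] g 0.407 q [ 0.28  0.45 -0.84  2.2   0.61  0.67 -2.22]
```

View pics/g3.png

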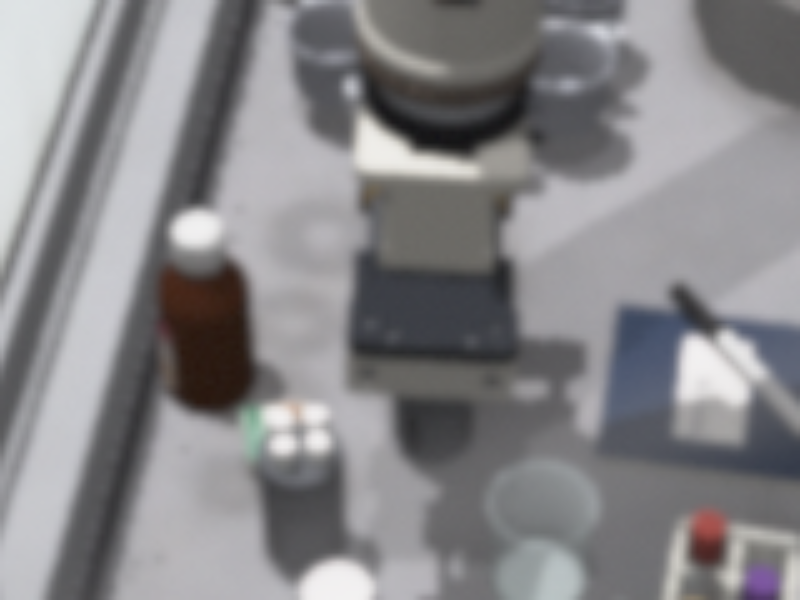

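Emit:
send_rows([
  [20,0,0,1,0],
  [20,0,0,2,0],
  [20,0,0,3,0],
  [20,0,0,3,0],
  [20,0,0,4,0],
  [20,0,0,4,0],
  [20,0,0,3,0],
  [20,0,0,0,0],
], grip_force=30)

```text
time: 5.85
eef_pos: [0.4102, 0.1593, 0.2694]
eef_rot: [1.167, 1.524, -0.054]
contact_force: [0.3, -0.9, -1.7]
grip_width: 0.398
```

```bash
python3 - <<'E'
from h import *
st();im2,d2=shot('side');save(im2[90:290,130:320],'g4.png',3)
E
```

```text
t 5.85 p [0.4102 0.1593 0.2694] x [ 0.047 -0.003 -0.999] jaw -70.0 F [ 0.3 -0.9 -1.7] g 0.398 q [ 0.67  0.06 -1.14  2.    0.09  1.08 -1.73]
```

View pics/g4.png

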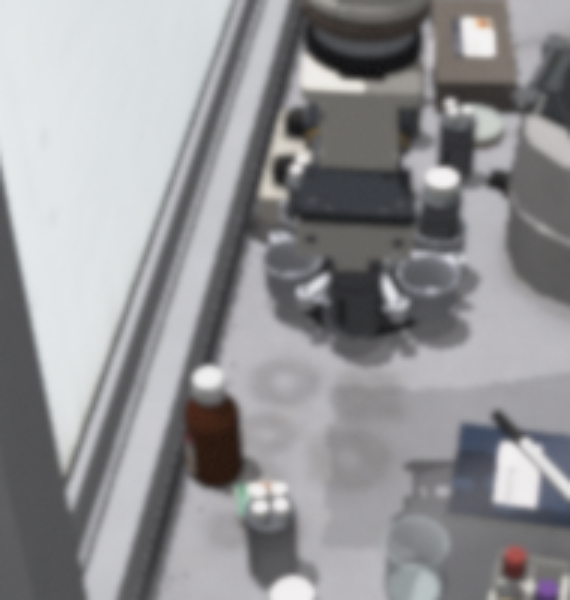

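Emit:
send_rows([
  [20,0.6,-2,0,0],
  [20,1.3,-4.4,0,0],
  [20,1.3,-4.4,0,0],
  [20,1.3,-4.4,0,0],
  [20,1.3,-4.4,0,0],
  [20,1.3,-4.4,0,0],
  [20,1.3,-4.4,0,0],
  [20,1,-3.2,0,0],
])

```text
time: 6.7
eef_pos: [0.4944, -0.1625, 0.2567]
eef_rot: [1.161, 1.542, -0.043]
contact_force: [0.1, 0.9, -1.5]
grip_width: 0.405
```

Emit:
send_rows([
  [20,0,0,0,0],
  [20,0,0,0,0],
])

```text
time: 6.9
eef_pos: [0.4923, -0.1674, 0.2519]
eef_rot: [1.337, 1.548, 0.125]
contact_force: [0.3, -0.1, -1.7]
grip_width: 0.407
```

```bash
python3 -c "
from h import *
st()"
```

```text
t 6.9 p [ 0.4923 -0.1674  0.2519] x [ 0.022  0.003 -1.   ] jaw -69.4 F [ 0.3 -0.1 -1.7] g 0.407 q [ 1.01  0.28 -0.85  1.84  0.23  1.11 -1.14]
```

Emit:
send_rows([
  [20,1,-1,0,0],
  [20,1,-0.8,-2,0],
  [20,0,0,-2,0],
  [20,0,0,0.1,0],
])

```text
time: 7.3
eef_pos: [0.5132, -0.183, 0.2096]
eef_rot: [1.391, 1.551, 0.186]
contact_force: [-0.2, 0.0, -1.2]
grip_width: 0.408
```

```bash
cat >> h.py <<'E'
def cloud(n,d):
    v,u=np.mgrid[:384,:512];c=bot.camera_info(n);K=c['mtx'];P=np.array(c['pose'])
    p=np.stack([(u-K[0,2])/K[0,0]*d,-(v-K[1,2])/K[1,1]*d,-d],-1)
    return p@P[:3,:3].T+P[:3,3]
E
python3 - <<'E'
from h import *
s=st();p0=s['eef_pos']
for n in('side','top'):
    im,d=shot(n);C=cloud(n,d);p=C.reshape(-1,3)
    if n=='side': save(im[80:230,190:340],'g5.png',4)
    zf=p0[2]-.0607
    for a in np.arange(.0,.06,.006):
        m=(abs(p[:,2]-zf-a)<.003)&(np.hypot(p[:,0]-p0[0],p[:,1]-p0[1])<.04);q=p[m]
        if len(q)>3: print(n,round(a,3),len(q),'x',np.round(np.percentile(q[:,0],[2,98]),4),'y',np.round(np.percentile(q[:,1],[2,98]),4))
E
```

```text
t 7.3 p [ 0.5132 -0.183   0.2096] x [ 0.019  0.004 -1.   ] jaw -69.1 F [-0.2  0.  -1.2] g 0.408 q [ 0.96  0.38 -0.81  1.83  0.31  1.05 -1.18]
side 0.006 6 x [0.5005 0.5174] y [-0.1731 -0.1696]
side 0.012 21 x [0.491  0.5246] y [-0.1844 -0.1654]
side 0.018 24 x [0.4903 0.5257] y [-0.1856 -0.1639]
side 0.024 26 x [0.4912 0.5227] y [-0.1841 -0.1618]
side 0.03 21 x [0.4908 0.5245] y [-0.1867 -0.1642]
side 0.036 24 x [0.4925 0.5247] y [-0.1821 -0.1627]
side 0.042 26 x [0.4905 0.5218] y [-0.1862 -0.1604]
side 0.048 26 x [0.4913 0.5245] y [-0.1827 -0.1636]
side 0.054 28 x [0.491  0.5268] y [-0.1864 -0.1625]
top 0.012 4 x [0.4908 0.4963] y [-0.1991 -0.1848]
top 0.024 8 x [0.49   0.4962] y [-0.1979 -0.176 ]
top 0.036 9 x [0.4895 0.4929] y [-0.1931 -0.1744]
top 0.042 5 x [0.4907 0.4941] y [-0.1952 -0.1786]
top 0.048 6 x [0.4902 0.4955] y [-0.1969 -0.1777]
top 0.054 5 x [0.4899 0.4937] y [-0.1934 -0.1791]
```

View pics/g5.png

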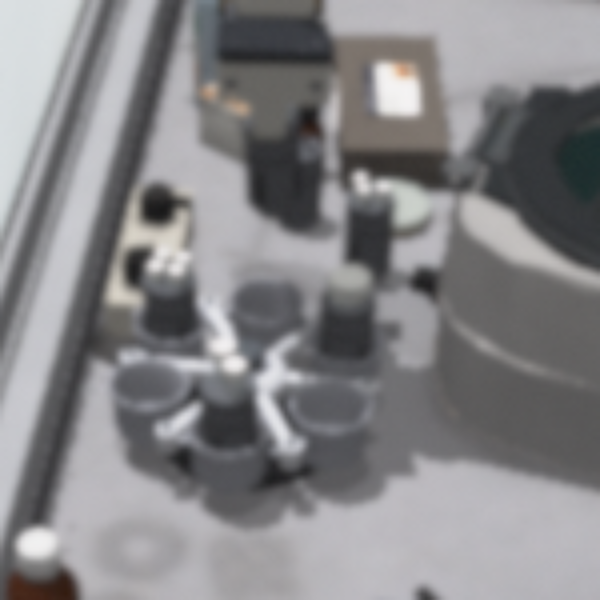

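```bash
python3 - <<'E'
from h import *
from scipy.optimize import least_squares
D=np.load('c0.npz')
def fit(q,r=None):
    f=lambda v:np.hypot(q[:,0]-v[0],q[:,1]-v[1])-(v[2] if r is None else r)
    s=least_squares(f,[*q.mean(0)[:2],.028][:3 if r is None else 2],loss='soft_l1',f_scale=.001);return s.x,np.std(f(s.x))
for n,(x,y) in dict(one=(.5562,-.0616),two=(.5112,-.1853),four=(.4266,-.0845)).items():
  for c in('top','side'):
    p=D[c].reshape(-1,3);r=np.hypot(p[:,0]-x,p[:,1]-y)
    rim=p[(p[:,2]>.060)&(p[:,2]<.070)&(r<.034)&(r>.018)]
    fl=p[(p[:,2]>.022)&(p[:,2]<.034)&(r<.03)]
    print(n,c,'rim',len(rim),np.round(fit(rim)[0],4),np.round(fit(rim)[1],4),'ext',np.round((np.percentile(rim,1,0)+np.percentile(rim,99,0))[:2]/2,4),'floor',len(fl),np.round((fl.min(0)+fl.max(0))/2,4) if len(fl) else '')
for n in('side','top'):
    im,d=shot(n);p=cloud(n,d).reshape(-1,3)
    m=(p[:,2]>.161)&(p[:,2]<.195)&(np.hypot(p[:,0]-.5095,p[:,1]+.183)<.027);print(n,m.sum(),fit(p[m],.02))
E
```

```text
one top rim 66 [ 0.5567 -0.0633  0.0271] 0.0011 ext [ 0.5575 -0.0635] floor 165 [ 0.5572 -0.0647  0.0278]
one side rim 89 [ 0.5586 -0.0635  0.0275] 0.0017 ext [ 0.5584 -0.0631] floor 34 [ 0.5625 -0.0618  0.0283]
two top rim 74 [ 0.5124 -0.1871  0.0273] 0.0016 ext [ 0.5124 -0.1878] floor 175 [ 0.5116 -0.1892  0.0278]
two side rim 79 [ 0.5141 -0.1867  0.027 ] 0.0018 ext [ 0.5143 -0.1874] floor 7 [ 0.5235 -0.2104  0.032 ]
four top rim 74 [ 0.427  -0.0871  0.0272] 0.0011 ext [ 0.4273 -0.0879] floor 187 [ 0.4267 -0.088   0.028 ]
four side rim 96 [ 0.4295 -0.0862  0.0276] 0.0017 ext [ 0.4296 -0.0865] floor 45 [ 0.4274 -0.0873  0.03  ]
side 135 (array([ 0.51258007, -0.18572326]), np.float64(0.001908257624350104))
top 36 (array([ 0.51141096, -0.18465053]), np.float64(0.0005607149791490179))
```

Emit:
send_rows([
  [20,0.1,-0.2,-2,0],
  [20,0,0,-2.5,0],
  [20,0,0,-2,0],
  [20,0,0,0.1,0],
])

```text
time: 7.9
eef_pos: [0.5203, -0.1868, 0.1536]
eef_rot: [1.045, 1.536, -0.161]
contact_force: [0.2, 0.4, -2.7]
grip_width: 0.4
```

```bash
python3 -c "
from h import *
st()"
```

```text
t 7.9 p [ 0.5203 -0.1868  0.1536] x [ 0.034 -0.006 -0.999] jaw -69.1 F [ 0.2  0.4 -2.7] g 0.4 q [ 0.91  0.45 -0.77  1.88  0.39  0.93 -1.24]
```

Emit:
send_rows([
  [20,-0.6,0.2,-0.5,0],
  [20,-0.2,0,-1,0],
  [20,-0.1,0,0.1,0],
])

```text
time: 8.2
eef_pos: [0.5128, -0.1849, 0.1423]
eef_rot: [1.001, 1.531, -0.204]
contact_force: [-0.4, -0.8, -0.9]
grip_width: 0.402
```

```bash
python3 -c "
from h import *
st()"
```

```text
t 8.2 p [ 0.5128 -0.1849  0.1423] x [ 0.039 -0.008 -0.999] jaw -69.1 F [-0.4 -0.8 -0.9] g 0.402 q [ 0.92  0.45 -0.77  1.91  0.4   0.9  -1.25]
```

Emit:
send_rows([
  [20,0.1,0,-1,0],
  [20,0,0,-1,0],
  [20,0,0,-1,0],
])

```text
time: 8.5
eef_pos: [0.5158, -0.186, 0.1132]
eef_rot: [0.96, 1.526, -0.246]
contact_force: [0.4, 0.3, -2.7]
grip_width: 0.399
```

```bash
python3 -c "
from h import *
st()"
```

```text
t 8.5 p [ 0.5158 -0.186   0.1132] x [ 0.044 -0.011 -0.999] jaw -69.1 F [ 0.4  0.3 -2.7] g 0.399 q [ 0.89  0.49 -0.74  1.93  0.44  0.84 -1.28]
```

Foot at about 0.0525, inside the bucket. 24 mm to go.

Emit:
send_rows([
  [20,-0.2,0.1,-0.8,0],
  [20,-0.1,0,-0.8,0],
  [20,0,0,-0.4,0],
])

```text
time: 8.8
eef_pos: [0.5121, -0.1846, 0.0898]
eef_rot: [0.981, 1.527, -0.225]
contact_force: [0.5, -0.4, -1.6]
grip_width: 0.402
```

```bash
python3 -c "
from h import *
st()"
```

```text
t 8.8 p [ 0.5121 -0.1846  0.0898] x [ 0.042 -0.01  -0.999] jaw -69.1 F [ 0.5 -0.4 -1.6] g 0.402 q [ 0.87  0.52 -0.71  1.95  0.47  0.8  -1.31]
```

Emit:
send_rows([
  [20,0.1,0,-0.2,0],
  [20,0,0,-0.1,0],
])

```text
time: 9.0
eef_pos: [0.5156, -0.1841, 0.0882]
eef_rot: [0.99, 1.524, -0.215]
contact_force: [-1.7, 2.5, 11.3]
grip_width: 0.404
```

```bash
python3 -c "
from h import *
st()"
```

```text
t 9.0 p [ 0.5156 -0.1841  0.0882] x [ 0.046 -0.01  -0.999] jaw -69.1 F [-1.7  2.5 11.3] g 0.404 q [ 0.86  0.52 -0.71  1.95  0.48  0.79 -1.31]
```

Emit:
send_rows([
  [56,0,0,0.1,0],
  [56,0,0,0.1,0],
  [56,0,0,0.1,0],
])

```text
time: 9.3
eef_pos: [0.5167, -0.1839, 0.0921]
eef_rot: [0.987, 1.522, -0.217]
contact_force: [-0.6, -0.4, -0.4]
grip_width: 0.552
```

```bash
python3 -c "
from h import *
st()"
```

```text
t 9.3 p [ 0.5167 -0.1839  0.0921] x [ 0.047 -0.01  -0.999] jaw -69.1 F [-0.6 -0.4 -0.4] g 0.552 q [ 0.87  0.52 -0.72  1.94  0.47  0.8  -1.31]
```

Emit:
send_rows([
  [56,0,0,2,0],
  [56,0,0,3,0],
  [56,0,0,4,0],
  [56,0,0,4,0],
  [56,0,0,4,0],
  [70,0,0,4,0],
  [70,-0.5,4,0,0],
  [70,-0.7,4.8,0,0],
])

```text
time: 10.1
eef_pos: [0.5012, -0.101, 0.3087]
eef_rot: [1.002, 1.526, -0.216]
contact_force: [-0.3, 0.2, -1.2]
grip_width: 0.697
```

Emit:
send_rows([
  [70,-0.6,4.8,0,0],
  [70,-0.6,4.8,0,0],
  [70,-0.6,4.8,0,0],
  [70,-0.6,4.8,0,0],
  [70,-0.6,4.8,0,0],
  [70,-0.4,3,0,0],
  [70,0,0,0,0],
])

```text
time: 10.8
eef_pos: [0.462, 0.1841, 0.3119]
eef_rot: [0.976, 1.518, -0.237]
contact_force: [0.6, 0.0, -0.4]
grip_width: 0.703
```

```bash
python3 -c "
from h import *
st()
for n in ('top','side'):
  im,d=shot(n);p=cloud(n,d).reshape(-1,3);m=(np.hypot(p[:,0]-.5132,p[:,1]+.187)<.024)&(p[:,2]>.09)&(p[:,2]<.16);q=p[m];print(n,m.sum(),q[:,2].max() if m.any() else 0,np.round((np.percentile(q,3,0)+np.percentile(q,97,0))/2,4), 'deck',np.round(np.median(q[q[:,2]<.11][:,2]),4))"
```

```text
t 10.8 p [0.462  0.1841 0.3119] x [ 0.052 -0.013 -0.999] jaw -69.6 F [ 0.6  0.  -0.4] g 0.703 q [ 0.53  0.19 -1.1   1.82  0.22  1.2  -1.85]
top 184 0.13355739337796946 [ 0.5096 -0.1862  0.1129] deck 0.1027
side 187 0.13256647750642436 [ 0.5125 -0.1824  0.1113] deck 0.1025
```

Emit:
send_rows([
  [70,-0.7,3,0,0],
  [70,-0.7,2.6,-2,0],
  [70,-0.3,0,-4,0],
  [70,-0.3,0,-4,0],
  [70,-0.3,0,-4,0],
  [70,0,0,-2,0],
  [70,0,0,0,0],
])

```text
time: 11.6
eef_pos: [0.4466, 0.2209, 0.1454]
eef_rot: [0.825, 1.512, -0.42]
contact_force: [-1.2, -1.2, -0.7]
grip_width: 0.701
```

```bash
python3 -c "
from h import *
st()"
```

```text
t 11.6 p [0.4466 0.2209 0.1454] x [ 0.054 -0.024 -0.998] jaw -71.3 F [-1.2 -1.2 -0.7] g 0.701 q [ 0.25  0.42 -0.96  2.01  0.51  0.92 -2.23]
```

Emit:
send_rows([
  [70,0,1,0,-0.1],
  [70,0,0.9,0,-0.1],
  [70,0,0,0,0],
])

```text
time: 11.9
eef_pos: [0.4495, 0.2349, 0.1464]
eef_rot: [0.789, 1.511, -0.67]
contact_force: [1.1, 0.4, 0.1]
grip_width: 0.701
```

```bash
python3 -c "
from h import *
st()"
```

```text
t 11.9 p [0.4495 0.2349 0.1464] x [ 0.047 -0.037 -0.998] jaw -83.7 F [1.1 0.4 0.1] g 0.701 q [ 0.17  0.43 -0.9   1.98  0.49  0.94 -2.45]
```

Emit:
send_rows([
  [70,-1,-1,3,0.05],
  [70,-1,-1,3,0.15],
  [70,-1,-1,3,0.15],
  [70,-1,0,0,0.15],
  [70,0,0,0,0.15],
  [70,0,0,0,0.15],
  [70,0,0,0,0.15],
  [70,0,0,0,0.15],
])

```text
time: 12.7
eef_pos: [0.4151, 0.1957, 0.2435]
eef_rot: [0.583, 1.5, 0.221]
contact_force: [-0.4, 0.7, -1.1]
grip_width: 0.699
```

Emit:
send_rows([
  [70,0,0,0,0.15],
  [70,0,0,0,0.15],
  [70,0,0,0,0.15],
  [70,0,0,0,0.15],
  [70,0,0,0,0.15],
  [70,0,0,0,0.15],
  [70,0,0,0,0.15],
  [70,0,0,0,0.15],
])

```text
time: 13.5
eef_pos: [0.4209, 0.1835, 0.2487]
eef_rot: [0.338, 1.5, 1.176]
contact_force: [0.2, -0.6, 0.2]
grip_width: 0.701
```

```bash
python3 -c "
from h import *
st()"
```

```text
t 13.5 p [0.4209 0.1835 0.2487] x [ 0.027  0.065 -0.997] jaw 48.0 F [ 0.2 -0.6  0.2] g 0.701 q [ 0.85  0.38 -1.51  1.99  0.39  1.1   0.02]
```

Emit:
send_rows([
  [70,1.2,2,-2,0],
  [70,1.2,2,-2,0],
  [70,0.5,2,-2,0],
])

```text
time: 13.8
eef_pos: [0.4587, 0.2338, 0.1904]
eef_rot: [0.202, 1.501, 1.033]
contact_force: [0.6, 0.1, -0.1]
grip_width: 0.697
```

```bash
python3 -c "
from h import *
st()"
```

```text
t 13.8 p [0.4587 0.2338 0.1904] x [ 0.036  0.06  -0.998] jaw 47.6 F [ 0.6  0.1 -0.1] g 0.697 q [ 0.49  0.5  -1.25  1.95  0.54  1.02 -0.15]
```

Emit:
send_rows([
  [70,-0.5,0.3,0,0],
  [70,-0.5,0.2,0,0],
  [70,0,0,0,0],
  [70,0,0,0,0],
  [70,0,0,0,0],
  [70,0,0,0,0],
])

```text
time: 14.4
eef_pos: [0.4496, 0.2353, 0.1929]
eef_rot: [0.134, 1.502, 0.968]
contact_force: [0.5, -0.1, -1.1]
grip_width: 0.702
```

```bash
python3 -c "
from h import *
st()"
```

```text
t 14.4 p [0.4496 0.2353 0.1929] x [ 0.039  0.057 -0.998] jaw 47.8 F [ 0.5 -0.1 -1.1] g 0.702 q [ 0.5   0.48 -1.26  1.96  0.53  1.02 -0.16]
```

Emit:
send_rows([
  [70,0,0,0,0.1],
  [70,0,0,0,0.1],
  [70,0,0,0,0.1],
  [70,0,0,0,0.1],
])

```text
time: 14.8
eef_pos: [0.451, 0.2332, 0.1944]
eef_rot: [0.071, 1.502, 1.316]
contact_force: [-0.3, 0.2, -0.5]
grip_width: 0.7
```

```bash
python3 -c "
from h import *
st()"
```

```text
t 14.8 p [0.451  0.2332 0.1944] x [ 0.017  0.067 -0.998] jaw 71.3 F [-0.3  0.2 -0.5] g 0.7 q [ 0.56  0.57 -1.36  1.95  0.6   1.08  0.2 ]
```

Emit:
send_rows([
  [70,-0.5,0.7,-1.5,0],
  [70,-0.2,0.2,-3,0],
  [70,-0.2,0.1,-2,0],
  [70,0,0,0,0],
])

```text
time: 15.2
eef_pos: [0.4444, 0.242, 0.1288]
eef_rot: [0.048, 1.499, 1.292]
contact_force: [0.0, -0.6, -0.2]
grip_width: 0.703
```

```bash
python3 -c "
from h import *
st()"
```

```text
t 15.2 p [0.4444 0.242  0.1288] x [ 0.02   0.068 -0.997] jaw 71.3 F [ 0.  -0.6 -0.2] g 0.703 q [ 0.45  0.63 -1.25  2.01  0.7   0.96  0.11]
```

Emit:
send_rows([
  [70,0.1,-0.1,-2,0],
  [70,0,0,-2.5,0],
  [70,0,0,-2,0],
  [70,0,0,-0.7,0],
  [70,0,0,0,0],
])

```text
time: 15.7
eef_pos: [0.45, 0.2414, 0.0595]
eef_rot: [-0.02, 1.496, 1.221]
contact_force: [0.3, 0.3, 0.2]
grip_width: 0.703
```

```bash
python3 -c "
from h import *
st()"
```

```text
t 15.7 p [0.45   0.2414 0.0595] x [ 0.026  0.07  -0.997] jaw 71.1 F [0.3 0.3 0.2] g 0.703 q [ 0.35  0.72 -1.11  2.05  0.83  0.84  0.02]
```

Emit:
send_rows([
  [70,-0.3,0,-0.3,0],
  [30,0,0,0,0],
  [20,0,0,0,0],
  [20,0,0,0,0],
  [20,0,0,0,0],
  [20,0,0,0,0],
], grip_force=20)

```text
time: 16.3
eef_pos: [0.4495, 0.2422, 0.0604]
eef_rot: [-0.081, 1.493, 1.159]
contact_force: [-1.0, -1.4, 0.5]
grip_width: 0.394
```

```bash
python3 -c "
from h import *
st()"
```

```text
t 16.3 p [0.4495 0.2422 0.0604] x [ 0.031  0.072 -0.997] jaw 71.1 F [-1.  -1.4  0.5] g 0.394 q [ 0.35  0.71 -1.11  2.05  0.84  0.84  0.01]
```

Emit:
send_rows([
  [20,0,0,1,0],
  [20,0,0,2,0],
  [20,0,-0.5,3,0],
  [20,0.3,-1,3,0],
  [20,0.3,-2,2.5,0],
  [20,0,-2,2.5,0],
  [20,0,-2,0.5,0],
])

```text
time: 17.0
eef_pos: [0.4515, 0.1691, 0.2127]
eef_rot: [-0.032, 1.492, 1.218]
contact_force: [-0.1, -0.7, -2.3]
grip_width: 0.397
```

```bash
python3 -c "
from h import *
st()"
```

```text
t 17.0 p [0.4515 0.1691 0.2127] x [ 0.027  0.073 -0.997] jaw 71.7 F [-0.1 -0.7 -2.3] g 0.397 q [ 0.78  0.53 -1.46  1.99  0.55  1.08  0.35]
```

Emit:
send_rows([
  [20,0.5,-2,0.2,-0.1],
  [20,0.5,-2,0.2,-0.1],
  [20,0.3,-3,0.2,0],
])

```text
time: 17.3
eef_pos: [0.4642, 0.0986, 0.2217]
eef_rot: [-0.06, 1.491, 0.987]
contact_force: [-0.3, 0.0, -1.0]
grip_width: 0.395
```

```bash
python3 -c "
from h import *
st()"
```

```text
t 17.3 p [0.4642 0.0986 0.2217] x [ 0.044  0.067 -0.997] jaw 60.0 F [-0.3  0.  -1. ] g 0.395 q [ 0.97  0.48 -1.47  2.    0.5   1.07  0.34]
```

Emit:
send_rows([
  [20,0,-3,0,-0.1],
  [20,0,-3,0,-0.1],
  [20,0,-3,0,0],
])

```text
time: 17.6
eef_pos: [0.4638, 0.0064, 0.2233]
eef_rot: [-0.077, 1.491, 0.765]
contact_force: [0.3, 0.7, -1.9]
grip_width: 0.399
```

```bash
python3 -c "
from h import *
st()"
```

```text
t 17.6 p [0.4638 0.0064 0.2233] x [ 0.058  0.055 -0.997] jaw 48.2 F [ 0.3  0.7 -1.9] g 0.399 q [ 1.2   0.43 -1.47  2.02  0.45  1.05  0.37]
```

Emit:
send_rows([
  [20,0,-1,0,-0.15],
  [20,0,-1,0,-0.15],
  [20,0,0,0,-0.15],
  [20,0,0,0,-0.15],
  [20,0,0,0,-0.15],
  [20,0,0,0,-0.15],
  [20,0,0,0,-0.15],
  [20,0,0,0.2,-0.1],
])

```text
time: 18.4
eef_pos: [0.4605, -0.0187, 0.2268]
eef_rot: [-0.08, 1.492, -0.397]
contact_force: [-0.3, 0.4, -1.6]
grip_width: 0.396
```

```bash
python3 -c "
from h import *
st()"
```

```text
t 18.4 p [ 0.4605 -0.0187  0.2268] x [ 0.072 -0.03  -0.997] jaw -18.1 F [-0.3  0.4 -1.6] g 0.396 q [ 1.05  0.2  -1.19  2.03  0.27  0.98 -0.59]
```

Emit:
send_rows([
  [20,-0.8,-2,0,0],
  [20,-1,-2.5,0,0],
  [20,-1,-2,0,0],
  [20,0,0,-1,0],
  [20,0,0,-1,0],
  [20,0,0,0.1,0],
])

```text
time: 19.0
eef_pos: [0.4311, -0.0804, 0.2087]
eef_rot: [-0.1, 1.49, -0.411]
contact_force: [0.4, -0.1, -2.1]
grip_width: 0.396
```

```bash
cat >> h.py <<'E'
from scipy.optimize import least_squares
def held(c,zf,r=.024):
    "fit tilted 20mm cylinder to held carrier, foot at zf; returns foot-level and 60mm-level centres"
    for n in('side','top'):
        im,d=shot(n);p=cloud(n,d).reshape(-1,3)
        m=(p[:,2]>zf+.013)&(p[:,2]<zf+.050)&(np.hypot(p[:,0]-c[0],p[:,1]-c[1])<r+.006);q=p[m]
        if len(q)<15: print(n,len(q));continue
        f=lambda v:np.hypot(q[:,0]-v[0]-v[2]*(q[:,2]-zf),q[:,1]-v[1]-v[3]*(q[:,2]-zf))-.02
        s=least_squares(f,[c[0],c[1],0,0],loss='soft_l1',f_scale=.001).x
        print(n,len(q),'foot',np.round(s[:2],4),'slope',np.round(s[2:],3),'res',np.round(np.std(f(s)),4))
E
python3 -c "
from h import *
s=st();held(s['eef_pos'][:2],s['eef_pos'][2]-.060)"
```

```text
t 19.0 p [ 0.4311 -0.0804  0.2087] x [ 0.074 -0.032 -0.997] jaw -17.8 F [ 0.4 -0.1 -2.1] g 0.396 q [ 1.23  0.15 -1.19  2.11  0.22  0.91 -0.39]
side 183 foot [ 0.4297 -0.0758] slope [ 0.046 -0.025] res 0.0016
top 0
```

```bash
python3 -c "
from h import *
im,d=shot('side');save(im[110:260,180:330],'g6.png',4)
im,d=shot('top');p=cloud('top',d).reshape(-1,3);m=(np.hypot(p[:,0]-.43,p[:,1]+.08)<.05)&(p[:,2]>.14)&(p[:,2]<.24);print(m.sum())"
```

```text
0
```

View pics/g6.png

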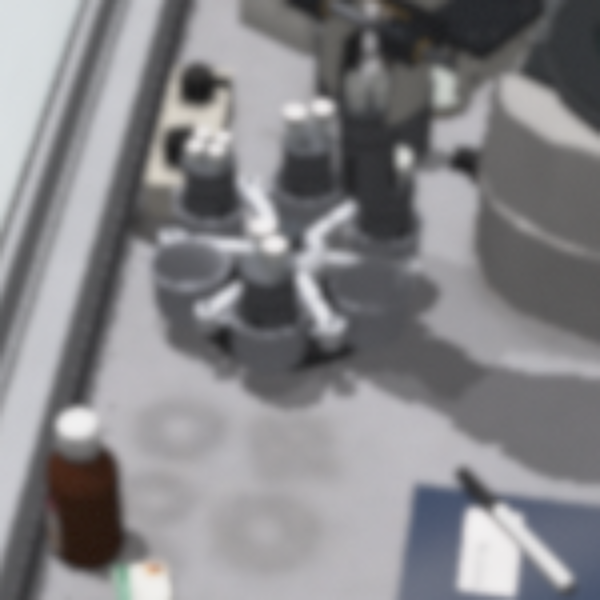

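Emit:
send_rows([
  [20,-0.1,-0.5,0,0],
  [20,-0.1,-0.5,-1,0],
  [20,0,0,-2,0],
  [20,0,0,-2,0],
  [20,0,0,0.1,0],
])

```text
time: 19.7
eef_pos: [0.4317, -0.0921, 0.1595]
eef_rot: [-0.107, 1.484, -0.417]
contact_force: [-0.9, 0.3, -2.1]
grip_width: 0.4
```

```bash
python3 -c "
from h import *
s=st();held((.4295,-.0862),s['eef_pos'][2]-.060)"
```

```text
t 19.7 p [ 0.4317 -0.0921  0.1595] x [ 0.079 -0.035 -0.996] jaw -17.8 F [-0.9  0.3 -2.1] g 0.4 q [ 1.13  0.26 -1.11  2.16  0.37  0.82 -0.51]
side 170 foot [ 0.4301 -0.0878] slope [ 0.058 -0.021] res 0.0017
top 0
```

Emit:
send_rows([
  [20,-0.2,0.2,-1,0],
  [20,-0.1,0.05,-1.2,0],
  [20,-0.05,0,-1,0],
])

```text
time: 20.1
eef_pos: [0.4331, -0.0903, 0.1313]
eef_rot: [-0.102, 1.473, -0.413]
contact_force: [0.1, 0.7, -2.7]
grip_width: 0.393
```

```bash
python3 -c "
from h import *
s=st()"
```

```text
t 20.1 p [ 0.4331 -0.0903  0.1313] x [ 0.089 -0.039 -0.995] jaw -17.8 F [ 0.1  0.7 -2.7] g 0.393 q [ 1.06  0.31 -1.06  2.19  0.45  0.75 -0.6 ]
```

Emit:
send_rows([
  [20,-0.4,0,0,0],
  [20,-0.2,0,-0.8,0],
  [20,-0.1,0,-0.8,0],
])

```text
time: 20.4
eef_pos: [0.4259, -0.0904, 0.1146]
eef_rot: [-0.105, 1.472, -0.416]
contact_force: [0.3, -0.3, -1.9]
grip_width: 0.396
```

```bash
python3 -c "
from h import *
s=st();"
```

```text
t 20.4 p [ 0.4259 -0.0904  0.1146] x [ 0.09  -0.04  -0.995] jaw -17.8 F [ 0.3 -0.3 -1.9] g 0.396 q [ 1.04  0.33 -1.03  2.22  0.49  0.71 -0.63]
```

Emit:
send_rows([
  [20,0.2,0.1,-0.8,0],
  [20,0,0,-0.8,0],
  [20,-0.1,0,-0.5,0],
])

```text
time: 20.7
eef_pos: [0.4275, -0.0897, 0.0918]
eef_rot: [-0.103, 1.471, -0.415]
contact_force: [0.9, -1.8, -1.1]
grip_width: 0.397
```

```bash
python3 -c "
from h import *
s=st();"
```

```text
t 20.7 p [ 0.4275 -0.0897  0.0918] x [ 0.091 -0.04  -0.995] jaw -17.8 F [ 0.9 -1.8 -1.1] g 0.397 q [ 0.98  0.37 -0.97  2.24  0.57  0.67 -0.71]
```

Emit:
send_rows([
  [20,0,0,-0.3,0],
  [20,0,0,-0.15,0],
])

```text
time: 20.9
eef_pos: [0.4291, -0.0894, 0.0876]
eef_rot: [-0.102, 1.469, -0.413]
contact_force: [-8.0, 1.7, 34.2]
grip_width: 0.394
```

```bash
python3 -c "
from h import *
s=st();"
```

```text
t 20.9 p [ 0.4291 -0.0894  0.0876] x [ 0.093 -0.041 -0.995] jaw -17.8 F [-8.   1.7 34.2] g 0.394 q [ 0.96  0.38 -0.96  2.24  0.58  0.66 -0.72]
```

Emit:
send_rows([
  [20,0,0,0.1,0],
  [62,0,0,0,0],
  [62,0,0,0,0],
  [62,0,0,0,0],
  [62,0,0,0,0],
])

```text
time: 21.4
eef_pos: [0.4298, -0.0891, 0.0889]
eef_rot: [-0.103, 1.469, -0.414]
contact_force: [0.8, 0.3, 0.0]
grip_width: 0.617
```

```bash
python3 -c "
from h import *
s=st();"
```

```text
t 21.4 p [ 0.4298 -0.0891  0.0889] x [ 0.093 -0.041 -0.995] jaw -17.8 F [0.8 0.3 0. ] g 0.617 q [ 0.96  0.38 -0.96  2.24  0.58  0.66 -0.72]
```

Emit:
send_rows([
  [62,0,0,1,0],
  [62,0,0,1,0],
  [62,0,0,1,0],
  [62,0,0,1,0],
  [62,0,0,1,0],
  [62,0,0,1,0],
  [62,0,0,1,0],
  [62,0,0,1,0],
])

```text
time: 22.2
eef_pos: [0.4271, -0.0886, 0.1697]
eef_rot: [-0.102, 1.474, -0.412]
contact_force: [0.1, -0.4, -0.4]
grip_width: 0.618
```

```bash
python3 -c "
from h import *
s=st();"
```

```text
t 22.2 p [ 0.4271 -0.0886  0.1697] x [ 0.089 -0.039 -0.995] jaw -17.8 F [ 0.1 -0.4 -0.4] g 0.618 q [ 1.18  0.22 -1.15  2.17  0.32  0.82 -0.48]
```

Emit:
send_rows([
  [62,0,0,4,0],
  [62,0,0,4,0],
  [62,0,0,0,0],
  [62,0,0,-4,0],
  [62,0,0,0,0],
  [62,0,0,4,0],
  [62,0,0,0,0],
  [62,0,0,0,0],
])

```text
time: 23.0
eef_pos: [0.4261, -0.0881, 0.2526]
eef_rot: [-0.072, 1.478, -0.381]
contact_force: [-0.4, -0.4, -0.9]
grip_width: 0.623
```

```bash
python3 -c "
from h import *
s=st();"
```

```text
t 23.0 p [ 0.4261 -0.0881  0.2526] x [ 0.086 -0.035 -0.996] jaw -17.7 F [-0.4 -0.4 -0.9] g 0.623 q [ 1.47  0.01 -1.33  2.07  0.03  0.98 -0.18]
```

Emit:
send_rows([
  [70,1.5,3,0,0],
  [70,1,4.5,0,0],
  [70,0,4.5,0,0],
  [70,0,4.5,0,0],
  [70,0,4.5,0,0],
])

```text
time: 23.5
eef_pos: [0.4502, 0.1203, 0.2521]
eef_rot: [-0.142, 1.476, -0.466]
contact_force: [0.8, 0.2, 0.2]
grip_width: 0.7
```

```bash
python3 -c "
from h import *
s=st();
for n in ('top','side'):
  im,d=shot(n);p=cloud(n,d).reshape(-1,3)
  for c in ((.4283,-.0867),(.5132,-.187)):
    m=(np.hypot(p[:,0]-c[0],p[:,1]-c[1])<.024)&(p[:,2]>.09)&(p[:,2]<.14);q=p[m];print(n,m.sum(),q[:,2].max() if m.any() else 0,np.round((np.percentile(q,3,0)+np.percentile(q,97,0))/2,4) if m.any() else '')"
```

```text
t 23.5 p [0.4502 0.1203 0.2521] x [ 0.085 -0.043 -0.995] jaw -18.5 F [0.8 0.2 0.2] g 0.7 q [ 0.82  0.22 -1.32  1.99  0.34  1.06 -0.97]
top 182 0.12353526026959627 [ 0.4269 -0.0851  0.1079]
top 187 0.13337713436452536 [ 0.5096 -0.1858  0.1138]
side 181 0.12197034736035328 [ 0.4288 -0.0812  0.1059]
side 0 0
```

Emit:
send_rows([
  [70,-0.8,4.5,0,0],
  [70,-1,4.5,0,0],
  [70,-1.2,4.5,-1,0],
  [70,-1.2,4,-1,0],
  [70,-1.2,2.5,-2,0],
  [70,0,0,0,0],
])

```text
time: 24.2
eef_pos: [0.3898, 0.3305, 0.2093]
eef_rot: [-0.129, 1.481, -0.427]
contact_force: [-0.6, -0.2, -0.8]
grip_width: 0.698
```

```bash
python3 -c "
from h import *
s=st();"
```

```text
t 24.2 p [0.3898 0.3305 0.2093] x [ 0.081 -0.037 -0.996] jaw -17.1 F [-0.6 -0.2 -0.8] g 0.698 q [ 0.12  0.42 -1.16  1.92  0.54  1.1  -1.56]
```

Emit:
send_rows([
  [70,0.3,-1,-2,0],
  [70,0,0,-4,0],
  [70,0,0,-2,0],
  [70,0,0,0,0],
])

```text
time: 24.6
eef_pos: [0.3922, 0.3202, 0.1271]
eef_rot: [-0.154, 1.481, -0.445]
contact_force: [-0.6, -0.0, -1.2]
grip_width: 0.698
```

```bash
python3 -c "
from h import *
s=st();"
```

```text
t 24.6 p [0.3922 0.3202 0.1271] x [ 0.081 -0.039 -0.996] jaw -16.6 F [-0.6 -0.  -1.2] g 0.698 q [ 0.04  0.52 -1.05  2.    0.68  0.96 -1.66]
```

Emit:
send_rows([
  [70,0,0,-2,0],
  [70,0,0,-2.5,0],
  [70,0,0,-2,0],
  [70,0,0,-0.5,0],
  [70,0,0,0,0],
])

```text
time: 25.1
eef_pos: [0.3968, 0.319, 0.0601]
eef_rot: [-0.132, 1.477, -0.425]
contact_force: [0.0, -0.0, -0.2]
grip_width: 0.7
```

```bash
python3 -c "
from h import *
s=st();"
```

```text
t 25.1 p [0.3968 0.319  0.0601] x [ 0.086 -0.039 -0.996] jaw -16.8 F [ 0.  -0.  -0.2] g 0.7 q [-0.04  0.62 -0.94  2.04  0.81  0.86 -1.77]
```

Emit:
send_rows([
  [70,-0.3,0.2,-0.3,0],
  [30,0,0,0,0],
  [20,0,0,0,0],
  [20,0,0,0,0],
  [20,0,0,0,0],
  [20,0,0,0,0],
], grip_force=20)

```text
time: 25.7
eef_pos: [0.3961, 0.3227, 0.0613]
eef_rot: [-0.079, 1.473, -0.373]
contact_force: [-0.2, 0.2, -2.3]
grip_width: 0.38
```

```bash
python3 -c "
from h import *
s=st();"
```

```text
t 25.7 p [0.3961 0.3227 0.0613] x [ 0.091 -0.036 -0.995] jaw -16.8 F [-0.2  0.2 -2.3] g 0.38 q [-0.05  0.62 -0.94  2.04  0.81  0.86 -1.78]
```

Emit:
send_rows([
  [20,0,0,1,0],
  [20,0,0,2,0],
  [20,0,0,3,0],
  [20,0,0,4,0],
  [20,0,0,3,0],
  [20,0.5,-1,2.5,0],
  [20,0.5,-2,1.5,0],
  [20,0.5,-3,0.3,0],
], grip_force=28)

```text
time: 26.5
eef_pos: [0.4055, 0.2648, 0.2429]
eef_rot: [-0.103, 1.478, -0.384]
contact_force: [0.0, -0.8, -2.2]
grip_width: 0.379
```

```bash
python3 -c "
from h import *
s=st();im,d=shot('side');save(im[130:330,140:340],'g7.png',3)"
```

```text
t 26.5 p [0.4055 0.2648 0.2429] x [ 0.086 -0.035 -0.996] jaw -16.1 F [ 0.  -0.8 -2.2] g 0.379 q [ 0.39  0.31 -1.26  1.95  0.43  1.1  -1.33]
```

View pics/g7.png

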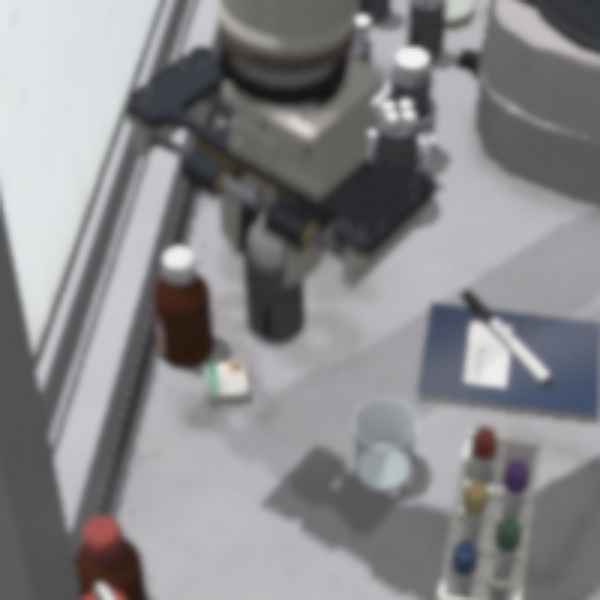

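Emit:
send_rows([
  [20,1,-3,0,0],
  [20,1.1,-4,0,0],
  [20,1.1,-4,0,-0.1],
  [20,1.1,-4,0,-0.13],
  [20,1.1,-4,0,-0.13],
  [20,1.1,-4,0,-0.13],
  [20,1,-3,0,-0.13],
  [20,0,0,0.1,-0.13],
])

```text
time: 27.35
eef_pos: [0.479, -0.0144, 0.2455]
eef_rot: [-0.201, 1.47, -1.265]
contact_force: [-0.0, 0.9, -2.9]
grip_width: 0.377
```

```bash
python3 -c "
from h import *
s=st();"
```

```text
t 27.35 p [ 0.479  -0.0144  0.2455] x [ 0.03  -0.096 -0.995] jaw -60.9 F [-0.   0.9 -2.9] g 0.377 q [ 0.84  0.24 -1.06  1.94  0.34  1.1  -1.43]
```

Emit:
send_rows([
  [20,1.5,-1,0,-0.1],
  [20,2,-1.2,0,0],
  [20,2,-1.2,-1,0],
  [20,2,-1,-1,0],
  [20,0,0,0.1,0],
])

```text
time: 27.85
eef_pos: [0.5547, -0.0615, 0.2268]
eef_rot: [-0.229, 1.469, -1.404]
contact_force: [0.6, 0.3, -1.9]
grip_width: 0.375
```

```bash
python3 -c "
from h import *
s=st();held(s['eef_pos'][:2],s['eef_pos'][2]-.061)
im,d=shot('side');save(im[100:250,170:320],'g8.png',4)"
```

```text
t 27.85 p [ 0.5547 -0.0615  0.2268] x [ 0.017 -0.101 -0.995] jaw -67.3 F [ 0.6  0.3 -1.9] g 0.375 q [ 0.74  0.43 -0.95  1.78  0.49  1.15 -1.55]
side 171 foot [ 0.552  -0.0629] slope [ 0.007 -0.004] res 0.0017
top 0
```

View pics/g8.png

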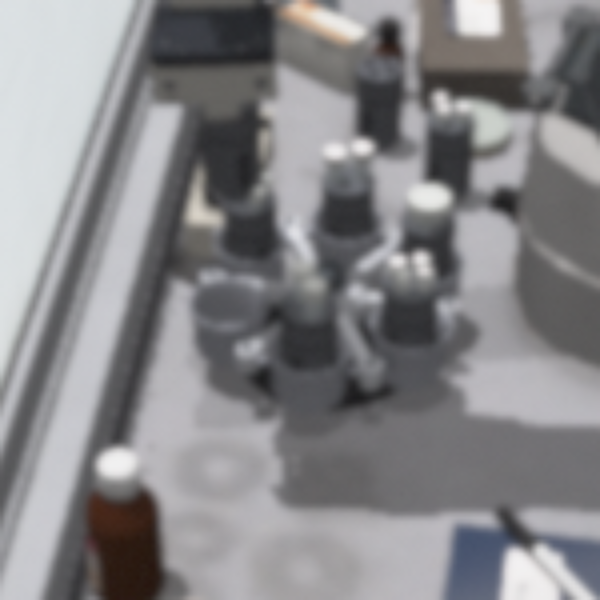

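Emit:
send_rows([
  [20,0.5,0,-1,0],
  [20,0.2,0,-2.5,0],
  [20,0,0,-2,0],
  [20,0,0,-2,0],
  [20,0,0,0.1,0],
])

```text
time: 28.5
eef_pos: [0.5594, -0.0562, 0.1534]
eef_rot: [-0.191, 1.465, -1.359]
contact_force: [-1.1, 0.5, -2.8]
grip_width: 0.37
```

```bash
python3 -c "
from h import *
s=st();held((.5586,-.0635),s['eef_pos'][2]-.061)"
```

```text
t 28.5 p [ 0.5594 -0.0562  0.1534] x [ 0.022 -0.103 -0.994] jaw -66.8 F [-1.1  0.5 -2.8] g 0.37 q [ 0.67  0.52 -0.89  1.85  0.59  1.03 -1.65]
side 140 foot [ 0.5555 -0.0584] slope [0.04  0.019] res 0.0015
top 0
```

Emit:
send_rows([
  [20,0.2,-0.6,0,0],
  [20,0,-0.1,-1,0],
  [20,0,-0.1,-1,0],
  [20,0,0,0.1,0],
])

```text
time: 29.0
eef_pos: [0.5665, -0.0648, 0.1395]
eef_rot: [-0.096, 1.461, -1.265]
contact_force: [0.3, 0.1, -2.9]
grip_width: 0.37
```

```bash
python3 -c "
from h import *
s=st();held((.5586,-.0635),s['eef_pos'][2]-.061)"
```

```text
t 29.0 p [ 0.5665 -0.0648  0.1395] x [ 0.033 -0.105 -0.994] jaw -66.9 F [ 0.3  0.1 -2.9] g 0.37 q [ 0.67  0.54 -0.87  1.85  0.62  1.   -1.66]
side 145 foot [ 0.5648 -0.0673] slope [-0.014  0.024] res 0.0014
top 0
```

Emit:
send_rows([
  [20,-0.5,0.3,0,0],
  [20,-0.1,0,-0.6,0],
  [20,-0.1,0,-0.8,0],
])

```text
time: 29.4
eef_pos: [0.5611, -0.0603, 0.1275]
eef_rot: [-0.055, 1.459, -1.222]
contact_force: [0.1, -0.0, -2.5]
grip_width: 0.371
```

```bash
python3 -c "
from h import *
s=st();held((.5586,-.0635),s['eef_pos'][2]-.061)"
```

```text
t 29.4 p [ 0.5611 -0.0603  0.1275] x [ 0.038 -0.105 -0.994] jaw -66.9 F [ 0.1 -0.  -2.5] g 0.371 q [ 0.66  0.54 -0.86  1.88  0.64  0.97 -1.68]
side 144 foot [ 0.5588 -0.0628] slope [0.012 0.022] res 0.0018
top 0
```

Centred on the rim, with the foot at about 0.0665. Descending.

Emit:
send_rows([
  [20,0,-0.1,-0.8,0],
  [20,-0.1,0,-0.8,0],
  [20,-0.1,0,-0.8,0],
])

```text
time: 29.8
eef_pos: [0.5584, -0.0614, 0.1012]
eef_rot: [-0.066, 1.46, -1.234]
contact_force: [-0.3, 0.1, -2.3]
grip_width: 0.371
```

```bash
python3 -c "
from h import *
s=st()"
```

```text
t 29.8 p [ 0.5584 -0.0614  0.1012] x [ 0.037 -0.104 -0.994] jaw -66.9 F [-0.3  0.1 -2.3] g 0.371 q [ 0.64  0.57 -0.83  1.9   0.67  0.92 -1.71]
```

Emit:
send_rows([
  [20,0.1,0,-0.8,0],
  [20,0,0,-0.4,0],
  [20,0,0,-0.15,0],
])

```text
time: 30.1
eef_pos: [0.5624, -0.0612, 0.0893]
eef_rot: [-0.034, 1.457, -1.202]
contact_force: [-4.6, 3.2, 18.5]
grip_width: 0.376
```

```bash
python3 -c "
from h import *
s=st()"
```

```text
t 30.1 p [ 0.5624 -0.0612  0.0893] x [ 0.041 -0.106 -0.993] jaw -66.9 F [-4.6  3.2 18.5] g 0.376 q [ 0.62  0.59 -0.82  1.9   0.7   0.9  -1.73]
```

Emit:
send_rows([
  [57,0,0,0,0],
  [57,0,0,0,0],
  [57,0,0,0,0],
])

```text
time: 30.4
eef_pos: [0.5641, -0.0604, 0.0902]
eef_rot: [-0.013, 1.455, -1.179]
contact_force: [-0.4, -0.1, -0.6]
grip_width: 0.558
```

```bash
python3 -c "
from h import *
s=st()"
```

```text
t 30.4 p [ 0.5641 -0.0604  0.0902] x [ 0.044 -0.106 -0.993] jaw -66.8 F [-0.4 -0.1 -0.6] g 0.558 q [ 0.62  0.59 -0.82  1.9   0.7   0.9  -1.73]
```

Emit:
send_rows([
  [57,0,0,0.5,0],
  [57,0,0,1,0],
  [57,0,0,1,0],
])

```text
time: 30.7
eef_pos: [0.5625, -0.0606, 0.1148]
eef_rot: [-0.041, 1.457, -1.208]
contact_force: [-0.2, -0.1, 0.2]
grip_width: 0.571
```

```bash
python3 -c "
from h import *
s=st()"
```

```text
t 30.7 p [ 0.5625 -0.0606  0.1148] x [ 0.04  -0.106 -0.994] jaw -66.8 F [-0.2 -0.1  0.2] g 0.571 q [ 0.65  0.56 -0.85  1.89  0.66  0.94 -1.7 ]
```

No contact. Raising clear and moving away, then a final check.

Emit:
send_rows([
  [57,0,0,3,0],
  [57,0,0,4,0],
  [57,0,0,4,0],
  [57,0,0,4,0],
  [57,-1,3,0,0],
  [57,-1,4,0,0],
  [57,-1,4,0,0],
  [57,-1,4,0,0],
])

```text
time: 31.5
eef_pos: [0.5229, 0.0862, 0.2795]
eef_rot: [0.02, 1.452, -1.161]
contact_force: [0.3, 0.5, -0.4]
grip_width: 0.573
```

```bash
python3 - <<'E'
from h import *
st();D=np.load('c0.npz')
T=dict(s1=(.44,-.160),s2=(.486,-.037),s4=(.569,-.136),l1=(.5577,-.0634),l2=(.5132,-.187),l4=(.4283,-.0867),t=(.478,-.332),e=(.556,-.384))
for c in('top','side'):
    im,d=shot(c);p=cloud(c,d).reshape(-1,3);save(im[80:280,170:370] if c=='side' else im[130:280,240:400],'f_'+c+'.png',3)
    for n,x in T.items():
        o=[]
        for P in(p,D[c].reshape(-1,3)):
            m=(np.hypot(P[:,0]-x[0],P[:,1]-x[1])<.03)&(P[:,2]>(.07 if n in'te' else .095))&(P[:,2]<.15);q=P[m]
            o.append(np.round(np.r_[(np.percentile(q,3,0)+np.percentile(q,97,0))[:2]/2,q[:,2].max()],4).tolist() if m.sum()>20 else None)
        print(c,n,o)
E
```

```text
t 31.5 p [0.5229 0.0862 0.2795] x [ 0.047 -0.109 -0.993] jaw -67.7 F [ 0.3  0.5 -0.4] g 0.573 q [ 0.56  0.32 -1.04  1.78  0.42  1.22 -1.79]
top s1 [[0.4389, -0.1618, 0.1282], [0.4391, -0.1616, 0.1272]]
top s2 [[0.4846, -0.0388, 0.1354], [0.4843, -0.0381, 0.134]]
top s4 [[0.5685, -0.1377, 0.1254], [0.5681, -0.1377, 0.124]]
top l1 [[0.5517, -0.0636, 0.1284], None]
top l2 [[0.5094, -0.186, 0.1316], None]
top l4 [[0.4271, -0.0851, 0.124], None]
top t [[0.4774, -0.3337, 0.0956], [0.4773, -0.3337, 0.0959]]
top e [[0.5566, -0.3848, 0.0822], [0.5556, -0.3851, 0.0827]]
side s1 [[0.4414, -0.1564, 0.1261], [0.441, -0.1569, 0.1262]]
side s2 [[0.4857, -0.0339, 0.1331], [0.4872, -0.0345, 0.1337]]
side s4 [[0.5701, -0.1344, 0.1232], [0.5703, -0.1338, 0.1224]]
side l1 [[0.555, -0.0599, 0.1278], None]
side l2 [[0.5121, -0.1833, 0.1325], None]
side l4 [[0.4294, -0.0814, 0.1218], None]
side t [[0.479, -0.3284, 0.0947], [0.4786, -0.3295, 0.0934]]
side e [[0.557, -0.3833, 0.0796], [0.5567, -0.3849, 0.0799]]
```

View pics/f_top.png

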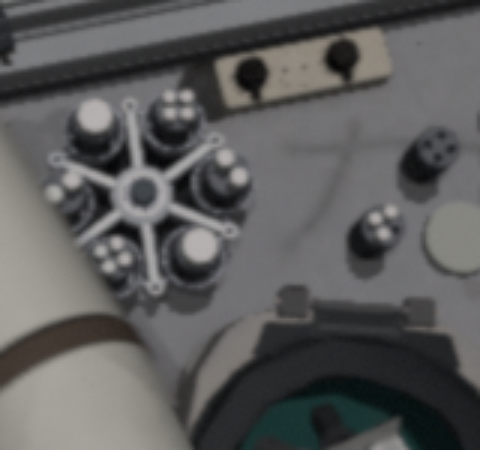

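View pics/f_side.png

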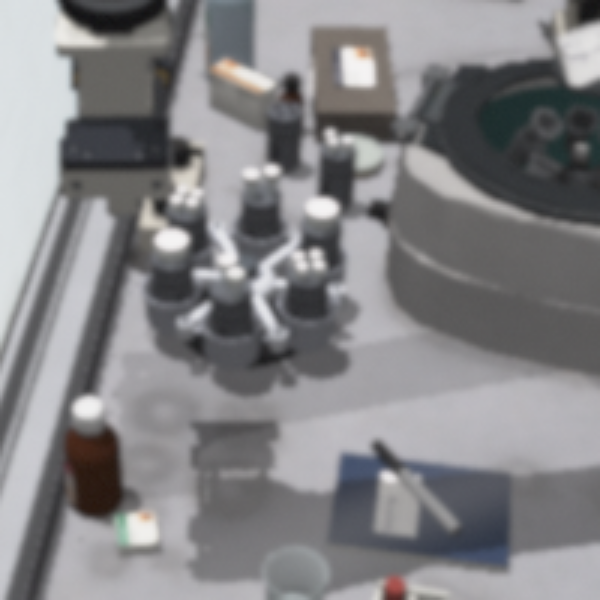

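All three are seated opposite their matches: heights equal the loaded ones within 3 mm, pair distances are about 150 mm, and the other carriers haven't moved.

```bash
python3 -c "
from workcell import bot
print(bot.close_job())"
```

```text
the job is handed in; nothing more can be done
None
```

I set the bench's two-, four- and one-tube carriers in the empty buckets opposite their matches, lowered each to floor contact before opening the jaws, and handed the job in at about 32 s. No verdict is reported.

**What the last checks showed:**
- **Seating:** cap tops are within about 4 mm of the matching loaded carriers (0.128, 0.132 and 0.124 m for one, two and four tubes).
- **Pair distances:** about 150 mm from each carrier to its match, where over 142 mm is needed.
- **Carriers that had to stay put:** the three loaded ones and the three-tube and empty ones measured within about 2 mm of where they started.
- **Robot:** the gripper was clear, touching nothing.

**What was off:**
- **Tool tilt:** the tool drifted to about 0.11 rad off vertical over the job, and I could not correct it through the interface. The carriers look upright in the final pictures, but I did not measure their final tilt.
- **Camera disagreement:** the two cameras differed by 2–5 mm, so I centred each carrier using its bucket rim as seen in the same camera.
- **Contact force:** the four-tube carrier briefly pressed on its bucket floor with about 34 N, more than the 11 N and 18 N on the other two.

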